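Drift the bracket holes into line

ROBOT

A 6-joint arm with a two-finger parallel gripper is mounted at the origin on the work surface; the furniture and walls round the work are solid. World frame = base frame: x ahead of the robot, y to its left, z up, the work surface at z = 0. Lengths are in m, angles in degrees, forces in N, time in s.
With the tool pointing down it reaches from about 0.4 to 0.825 m from the base axis. Payload 7 kg.
Tool frame: the origin (TCP) lies between the finger pads; the fingertips stand 19 mm ahead of it and the grasp point (between the pads) is the TCP; x points along the fingers, y is the direction in which the jaws open and shut, and the axes are right-handed (so a half turn about x gives the same grasp; the last joint's range is limited). The gripper opens to 88 mm and grips with 3 to 60 N. Pads are 19 mm wide; open, the fingers measure 130 mm over their backs; the gripper's body (78 mm by 193 mm) begins 47 mm behind the grasp point.
Start: joints at [89.502, 20.546, 0.682, 0, -70.136, -16.507], TCP at [0.197, 0.645, 0.246] pointing down, gripper open.
Joint ranges: [-176.03, 176.03], [-82.01, 121.73], [-58.28, 71.71], [-173.87, 95.51], [-174.79, -0.11], [-173.66, 173.66]. Speed limits (degrees/s): [136.94, 136.94, 172.46, 180, 180, 180].

INTERFACE

Orientations are given as [roll, pitch, yaw] about the fixed x, y, z axes, in that order (R = Rz(yaw) Ry(pitch) Rx(roll)).
In Python, from plant import * gives the robot as it stands.
- The arm moves only by the tool step_arm, never from a script. Its argument "steps" is a list of rows, each a list of 2 entries, a list of its own where there are three numbers: the shift along the tool's x, y, z in units of 0.02 m (1.0 is 0.02 m), then the turn about the tool's x in units of 6 degrees (1.0 is 6 degrees). A call has 1 to 20 rows; each row shifts and turns the commanded pose from where the row before left it, along the tool's axes as they then stand; what a row does not reach is not made up. A row lasts 1/12 s, in which the tool goes at most 41.7 mm and 7.16 degrees, less where a joint would pass 70% of its speed; a pose out of reach is approached as far as the arm can. A call with a number of a shift or a turn outside -1 to 1 is refused whole. A call with a gripper value outside its range is refused whole. "fingers" is the closure, from 0 (fully open) to 1 (shut), set as the call begins (left out, the last holds). The fingers move at their own pace and stop on an object; "grip_force" is the grip in N (left out, the last holds). Time passes only in rows, so rows that do not move let the fingers close. It gives the time, the measured TCP pose, the force and the opening at its end, in the units of the state.
- get_state(): the state, without advancing time (a new reading comes with each control period).
- capture(name): name is "side" or "top"; returns the picture (400x640x3 uint8, blue, green, red); there is no depth.
- camera_model(name): a dict with "intrinsics" (3x3 intrinsics, pixels), "rvec" (rotation vector, rad) and "tvec" (3), from world to camera coordinates, as OpenCV has them. Camera axes: x right, y down, z forward; pixel columns grow to the right and rows downward; lengths in m; the calibration is good to about 2 mm. A picture is of the moment at which its call begins. camera_model takes no time and is no camera call.
- close_job(): hands the job in, once; it reports no verdict.
The state is a dict: "time_s": time; "joints": joint angles; "qd": joint speeds; "joint_torque": joint torques, N m; "tcp_pos": TCP position; "eef_rot": TCP orientation; "contact_force": force on the tool from outside, world axes, zero at the start; "moment": the same for the moment, N m; "gripper_width": finger opening in m.
Only numpy, scipy, OpenCV 4.12 (cv2) and the standard library are available. Lean on these libraries where they do the work, as an engineer would, in place of code of your own. Each camera call takes 0.05 s, during which the arm holds its last target.

TASK

The big hole of the green strap is out of line with the hole of the steel bracket plate under it. Take the tapered drift with the orange handle from the rack and push it, point down, through both holes until its collar sits on the strap, so that the taper pulls the strap into line; leave the drift standing there. Leave the blunt pin with the blue handle in the rack.

Things in the scene. Friction and masses are not known exactly. Their poses are not given: they have to be found in the camera images.
- drift: Tapered drift, loose, round, 280 g. Ribbed orange handle, 31 mm diameter, over a steel collar 48 mm across, 6 mm thick. Origin on its axis at the collar's underside, z up; handle from 6 to 52 mm above it. Shank below: 35 mm diameter for 20 mm, then an even taper to an 8 mm rounded point 74 mm below the origin. Hangs upright by its collar in a rack hole.
- plain_pin: The pin to leave alone: same collar, handle size and origin as the drift, but the handle is blue and the shank a straight blunt cylinder, 35 x 70 mm. Pin and drift hang in the two loose 40 mm holes, 110 mm apart, of a fixed open plywood rack (80 x 190 mm, top 95 mm above the bench). This pin's top is 147 mm above the bench: lift the drift 140 mm before it passes over.
- lower_hole (a point): Centre of the 40 mm through hole in the bracket's grey steel plate, at the plate's upper surface, 80 mm above the bench. Plate 8 mm thick, fixed, clear space below. z up; x along the bracket (200 x 120 mm) and the strap's sliding line. This hole never moves: push the drift straight down along its axis.
- upper_hole (a point): Centre of the 40 mm hole in the green strap (204 x 78 x 6 mm), at its upper surface, 86 mm above the bench. It slides on the plate between keeper rails (8 mm higher), only along x: 7 N friction, no spring. It starts 9 to 13 mm off the lower hole; the drift's point still fits down the lower hole's axis. Pushing home takes up to 20 N; weight alone does not do it.
Things that resemble listed ones, but are neither listed nor needed, are in the scene too. What is shaped like the drift but black, pink or yellow is not meant.

How it is judged:
By the outcome, as a careful person would: the job done as asked, in the order asked, and still so for the second after the job is handed in, with the robot touching nothing.
It also fails if it takes over 45 s, if anything falls off the work surface, if the arm or the gripper's body presses on something with over 40 N, if the wrist force passes 120 N, or if a joint passes its speed limit or range.

## Working session

There is one attempt and no reset: what is moved stays moved. The work goes in short steps, Python scripts to look and compute and a tool call to move; the robot and the scene stay as the last step left them, time stands still between calls to the robot, and variables do not carry over. Pictures are saved under pics/ and viewed, and the job is handed in when it is done.

Besides the shell and the picture viewer there is one more tool, called after "Request:" as name(argument=value, ...), one argument or row to a line, values as JSON. step_arm: Moves the arm, as the interface text tells. Its arguments: {"type":"object","properties":{"steps":{"type":"array","items":{"type":"array"}},"fingers":{"type":"number"},"grip_force":{"type":"number"}},"required":["steps"]}

```bash
mkdir -p pics
python3 - <<'E'
from plant import *
import cv2
s=get_state();print(s)
for n in("side","top"):
    cv2.imwrite(f"pics/{n}0.png",capture(n)); print(n,camera_model(n))
E
```

```text
{'time_s': 0.0, 'joints': array([ 8.95010739e+01,  2.05906799e+01,  6.32813665e-01, -2.13984953e-02,
       -7.01351190e+01, -1.65076403e+01]), 'qd': array([ 0.06835565,  0.00800611, -0.12814706,  0.08775358,  0.0329986 ,
        0.01432559]), 'joint_torque': array([-1.34668764e-03, -5.82711196e+01,  2.93064219e+01,  6.99761957e+00,
        7.26358965e-03, -1.56433121e-04]), 'tcp_pos': array([0.19729817, 0.64503361, 0.24461987]), 'eef_rot': array([  94.30234623,   89.90486303, -102.71150778]), 'contact_force': array([ 0.52417966, -0.47198589, -0.43497053]), 'moment': array([0.06607318, 0.05321165, 0.00207234]), 'gripper_width': 0.08759238677490061}
side {'intrinsics': array([[497.48781076,   0.        , 316.2663325 ],
       [  0.        , 497.48781076, 193.29560477],
       [  0.        ,   0.        ,   1.        ]]), 'rvec': array([ 0.81293317,  2.77335557, -0.79605108]), 'tvec': array([ 0.42426747, -0.05584586,  1.2799411 ])}
top {'intrinsics': array([[453.60343008,   0.        , 318.16020656],
       [  0.        , 453.60343008, 197.12247318],
       [  0.        ,   0.        ,   1.        ]]), 'rvec': array([ 2.19553055, -2.14589253,  0.09218534]), 'tvec': array([-0.12954424,  0.44662687,  1.29648772])}
```

View pics/side0.png

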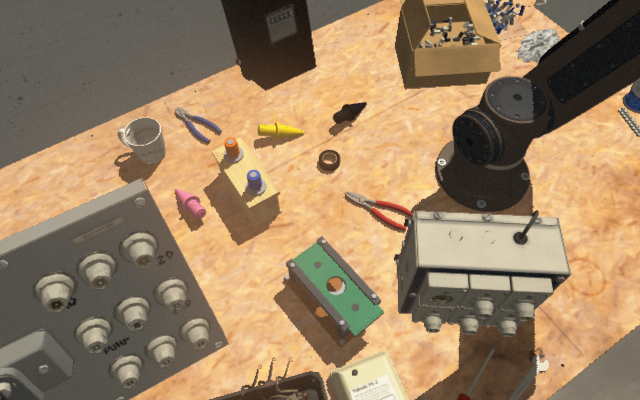

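View pics/top0.png

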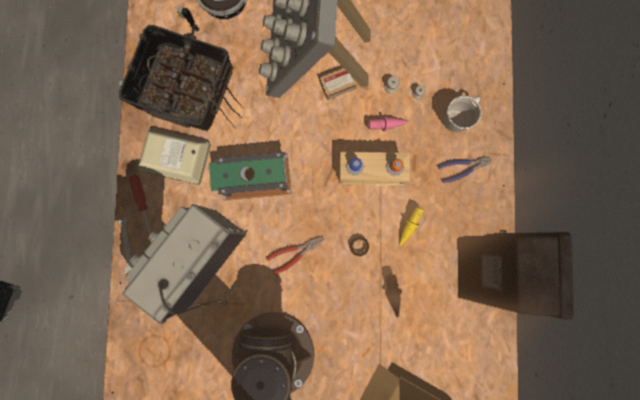

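The drift candidate is the orange handle in the rack (side 232,148; top 396,165). Blue is the plain pin (side 255,180; top 355,165). The yellow, pink and black items lie loose on the bench and are not meant. I'll confirm in an enlarged crop.

Run:
```python
import cv2,numpy as np
s=cv2.imread("pics/side0.png");t=cv2.imread("pics/top0.png")
a=cv2.resize(s[125:225,200:300],(400,400),interpolation=cv2.INTER_CUBIC)
b=cv2.resize(t[130:205,330:430],(400,300),interpolation=cv2.INTER_CUBIC)
c=cv2.resize(s[230:350,275:395],(400,400),interpolation=cv2.INTER_CUBIC)
d=cv2.resize(t[135:210,200:300],(400,300),interpolation=cv2.INTER_CUBIC)
o=np.zeros((600,800,3),np.uint8)
o1=np.vstack([np.hstack([a,c]),np.hstack([b,d])])
cv2.imwrite("pics/crop0.png",cv2.resize(o1,(685,600)))
```

```text
(no output)
```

View pics/crop0.png

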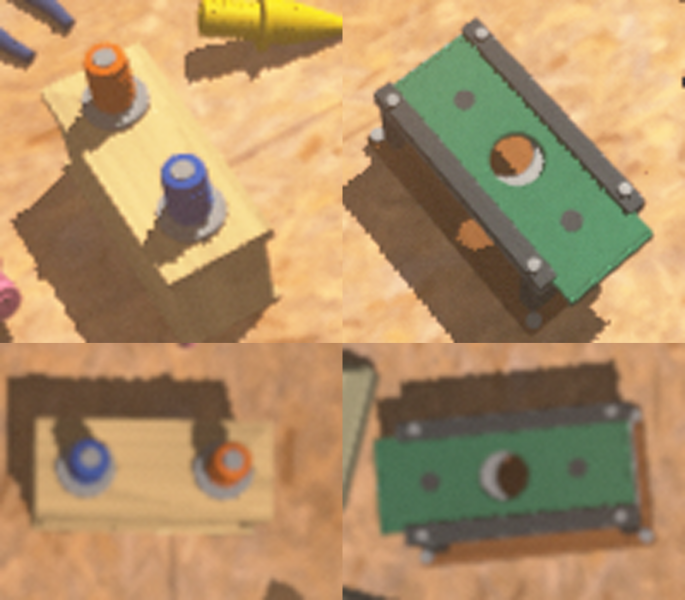

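Crop confirmed: the orange-handled drift hangs in the rack's right hole (top view), the blue pin in the left one. Next I measure the positions.

```bash
cat > h.py <<'E'
import cv2,numpy as np
from plant import *
def cam(n):
    m=camera_model(n);R=cv2.Rodrigues(np.array(m['rvec']))[0];return np.array(m['intrinsics']),R,np.array(m['tvec']).reshape(3)
def ray(n,p):
    K,R,t=cam(n);p=np.atleast_2d(np.asarray(p,float))
    d=(np.linalg.inv(K)@np.c_[p,np.ones(len(p))].T).T@R
    return -R.T@t,d
def onz(n,p,z):
    o,d=ray(n,p);return o+d*((z-o[2])/d[:,2])[:,None]
def proj(n,P):
    K,R,t=cam(n);q=(R@np.atleast_2d(P).T).T+t;q=q@K.T;return q[:,:2]/q[:,2:]
def tri(ps,pt):
    A=np.zeros((3,3));b=np.zeros(3);L=[]
    for n,p in(("side",ps),("top",pt)):
        o,d=ray(n,p);d=d[0]/np.linalg.norm(d[0]);M=np.eye(3)-np.outer(d,d);A+=M;b+=M@o
    return np.linalg.solve(A,b)
E
python3 - <<'E'
from h import *
for n,(x0,y0,x1,y1),(hx,hy) in(("side",(275,230,395,350),None or (336,285)),("top",(200,135,300,210),(248,173))):
    im=cv2.imread(f"pics/{n}0.png");hsv=cv2.cvtColor(im,cv2.COLOR_BGR2HSV)
    g=cv2.inRange(hsv,(60,80,40),(90,255,255));m=np.zeros_like(g);m[y0:y1,x0:x1]=g[y0:y1,x0:x1]
    cs,h=cv2.findContours(m,cv2.RETR_CCOMP,cv2.CHAIN_APPROX_NONE)
    big=max(cs,key=cv2.contourArea);(c,wh,a)=cv2.minAreaRect(big)
    print(n,"strap ctr",c,wh,a, onz(n,c,.086))
    bx=onz(n,cv2.boxPoints((c,wh,a)),.086);print(np.round(bx,4).tolist())
    for q in cs:
        ar=cv2.contourArea(q)
        if 15<ar<900 and q is not big:
            e=cv2.fitEllipse(q);P=onz(n,q[:,0],.086)[:,:2];cc,r=cv2.minEnclosingCircle((P*1000).astype(np.float32));print(" hole",e,ar,onz(n,e[0],.086),cc,r)
    o=cv2.inRange(hsv,(4,170,90),(14,255,255)) ;
    b=cv2.inRange(hsv,(108,110,40),(125,255,255))
    for nm,mm in(("or",o),("bl",b)):
        k=np.zeros_like(mm); 
        X=(205,125,285,200) if n=="side" else (335,140,420,190)
        k[X[1]:X[3],X[0]:X[2]]=mm[X[1]:X[3],X[0]:X[2]]
        q=max(cv2.findContours(k,cv2.RETR_EXTERNAL,cv2.CHAIN_APPROX_NONE)[0],key=cv2.contourArea)
        print(" ",nm,cv2.boundingRect(q),cv2.minAreaRect(q),cv2.contourArea(q))
E
python3 - <<'E'
import cv2,numpy as np
s=cv2.imread("pics/side0.png");t=cv2.imread("pics/top0.png")
def z(i,x,y,w,h,k): return cv2.resize(i[y:y+h,x:x+w],(w*k,h*k),interpolation=cv2.INTER_NEAREST)
a=np.hstack([z(s,218,130,30,30,10),z(t,382,150,30,30,10)])
b=np.hstack([z(s,321,271,30,30,10),z(t,233,158,30,30,10)])
cv2.imwrite("pics/z.png",np.vstack([a,b]))
E
```

```text
side strap ctr (344.91802978515625, 294.901611328125) (74.77354431152344, 36.36247634887695) 50.194427490234375 [[0.50198766 0.10923101 0.086     ]]
[[0.5476, 0.0356, 0.086], [0.4691, 0.0229, 0.086], [0.4581, 0.18, 0.086], [0.5321, 0.1882, 0.086]]
 hole ((354.89605712890625, 306.7484130859375), (9.576068878173828, 9.93021297454834), 114.96633911132812) 72.0 [[0.4991108  0.14082329 0.086     ]] (499.4647521972656, 140.96115112304688) 10.763188362121582
 hole ((335.58514404296875, 285.0259094238281), (21.102476119995117, 22.270057678222656), 109.68022918701172) 365.5 [[0.50621338 0.0811067  0.086     ]] (506.3734130859375, 79.96847534179688) 24.809280395507812
  or (224, 138, 15, 15) ((232.62734985351562, 143.43310546875), (16.680015563964844, 10.853981971740723), 28.610462188720703) 52.5
  bl (248, 170, 11, 10) ((253.0, 174.5), (9.0, 10.0), 90.0) 15.0
top strap ctr (241.55593872070312, 174.20919799804688) (24.269760131835938, 61.81038284301758) 86.34777069091797 [[0.50239423 0.09399495 0.086     ]]
[[0.5289, 0.1831, 0.086], [0.5437, 0.0119, 0.086], [0.4761, 0.0054, 0.086], [0.4613, 0.1757, 0.086]]
 hole ((258.89947509765625, 179.61953735351562), (4.286252498626709, 6.244178295135498), 128.39158630371094) 17.0 [[0.48835794 0.04534486 0.086     ]] (490.0376281738281, 45.14636993408203) 8.805534362792969
 hole ((225.095703125, 175.0029754638672), (8.530017852783203, 9.477214813232422), 169.76968383789062) 61.0 [[0.49915724 0.1395904  0.086     ]] (499.174072265625, 139.85989379882812) 14.316574096679688
  or (391, 159, 12, 12) ((396.6000671386719, 164.80001831054688), (9.838699340820312, 11.627553939819336), 26.56505012512207) 32.0
  bl (352, 163, 9, 7) ((356.2154235839844, 166.2230987548828), (5.457528114318848, 8.310327529907227), 82.87498474121094) 9.0
```

View pics/z.png

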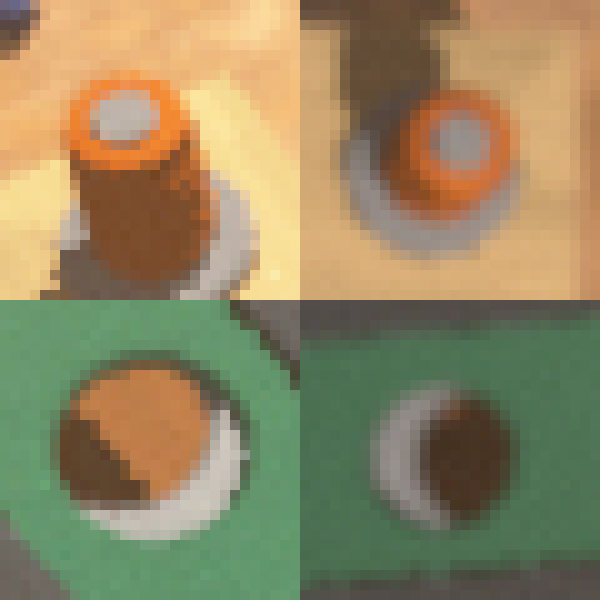

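Run:
```python
from h import *
from scipy.optimize import least_squares
f=lambda *a:print(*[np.round(x,4) if not isinstance(x,str) else x for x in a])
P=tri((230.1,141.3),(397.5,163.7));f("drift cap",P,onz("side",(230.1,141.3),.147),onz("top",(397.5,163.7),.147))
f("upper",tri((335.6,285.1),(246.7,173.0)),onz("side",(335.6,285.1),.086),onz("top",(246.7,173.),.086))
f("bolts",tri((332.6,280.8),(250.2,172.4)),onz("side",(332.6,280.8),.094),onz("top",(250.2,172.4),.094))
E_s=np.array([(21.2,10.5),(20.8,14),(19,17),(16,19.5),(12,20.8),(9,21)])+[321-.5,271-.5-0]
E_s[:,1]-=0
pt=np.array([(14.3,9.5),(12.8,11.5),(12,14),(12,16.5),(12.8,19),(14.5,21.5)])+[233-.5,158-.5]
# crops: lower half panels start at y=300 -> local y = (v-300)/10
loc=np.array([(211,400),(211,440),(192,470),(170,490),(152,503),(110,510),(90,510)])
es=loc/10-[0,30]+[320.5,270.5]
loct=np.array([(443,400),(425,420),(420,445),(420,470),(427,495),(445,520)])
et=loct/10-[30,30]+[232.5,157.5]
for n,e in(("side",es),("top",et)):
    Q=onz(n,e,.08)[:,:2]
    r=least_squares(lambda c:np.hypot(*(Q-c).T)-.02,[.505,.075]);f(n,"lower",r.x,r.fun)
```

```text
drift cap [ 0.531  -0.3276  0.1448] [[ 0.5311 -0.3255  0.147 ]] [[ 0.531  -0.3275  0.147 ]]
upper [0.5061 0.0804 0.084 ] [[0.5063 0.0813 0.086 ]] [[0.5061 0.0798 0.086 ]]
bolts [0.5072 0.0703 0.0879] [[0.5082 0.0726 0.094 ]] [[0.5068 0.0689 0.094 ]]
side lower [0.5078 0.0702] [ 0.0006  0.0005 -0.0005 -0.0007 -0.      0.0001  0.0008]
top lower [0.5065 0.068 ] [ 0.0006  0.0006 -0.0007 -0.0008 -0.0001  0.0011]
```

```bash
python3 - <<'E'
from h import *
for a,b in(((415,213),(245,232)),((400,265),(190,207)),((567,274),(125,292))): 
    P=tri(a,b);print(np.round(P,3),proj("side",P),proj("top",P))
from scipy.spatial.transform import Rotation as R
s=get_state();M=R.from_euler('xyz',s['eef_rot'],degrees=True).as_matrix();print(M.round(3))
for T in((.55,.30,.30),(.531,-.327,.30)): print(M.T@(np.array(T)-s['tcp_pos'])/.02)
E
python3 - <<'E'
import cv2,numpy as np
s=cv2.imread("pics/side0.png");t=cv2.imread("pics/top0.png")
z=lambda i,x,y,w,h:cv2.resize(i[y:y+h,x:x+w],(400,400*h//w))
cv2.imwrite("pics/z2.png",np.hstack([z(s,380,190,200,160),z(t,110,190,200,160)]))
E
```

```text
[0.331 0.069 0.205] [[407.37005867 212.20811061]] [[240.6384066  236.24841577]]
[0.412 0.173 0.248] [[410.88922436 265.33260055]] [[195.39188723 201.02272749]]
[0.192 0.332 0.243] [[566.40782446 273.95722531]] [[124.65487697 292.25795258]]
[[-0.    -0.293 -0.956]
 [-0.001 -0.956  0.293]
 [-1.     0.001 -0.   ]]
[ -2.74383766  11.34567696 -21.91088133]
[ -2.69776414  41.6021731  -30.17328524]
```

View pics/z2.png

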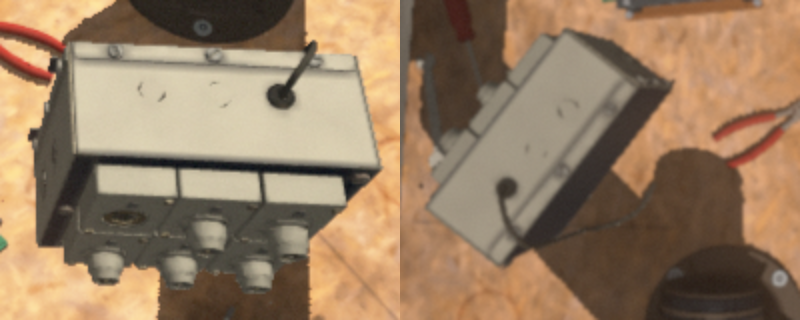

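Request:
step_arm(
  steps=[
    [[-0.3,0.55,-1],0],
    [[-0.3,0.55,-1],0],
    [[-0.3,0.55,-1],0],
    [[-0.3,0.55,-1],0],
    [[-0.3,0.55,-1],0],
    [[-0.3,0.55,-1],0],
    [[-0.3,0.55,-1],0],
    [[-0.3,0.55,-1],0],
    [[-0.3,0.55,-1],0],
    [[0,0.55,-1],0],
    [[0,0.55,-1],0],
    [[0,0.55,-1],0],
    [[0,0.55,-1],0],
    [[0,0.55,-1],0],
    [[0,0.55,-1],0],
    [[0,0.55,-1],0],
    [[0,0.55,-1],0],
    [[0,0.55,-1],0],
    [[0,0.55,-1],0],
    [[0,0.55,-1],0],
  ],
  fingers=0,
  grip_force=60,
)

```text
time_s: 1.77
tcp_pos: [0.5161, 0.3171, 0.2992]
eef_rot: [51.2, 90.0, -145.8]
contact_force: [0.2, -0.1, -0.2]
gripper_width: 0.0874
```

```bash
cat >> h.py <<'E'
from scipy.spatial.transform import Rotation as Ro
def go(*T):
    s=get_state();M=Ro.from_euler('xyz',s['eef_rot'],degrees=True).as_matrix()
    print("t",s['time_s'],"tcp",s['tcp_pos'].round(4),"F",s['contact_force'].round(1),"w",round(s['gripper_width'],4),"j6",s['joints'][5].round(1),"yaw ty",np.degrees(np.arctan2(M[1,1],M[0,1])).round(2),"x",M[:,0].round(3))
    for t in T: print(t,"units",(M.T@(np.array(t)-s['tcp_pos'])/.02).round(2))
E
python3 -c "
from h import *
go((.531,-.327,.30))"
```

```text
t 1.7667 tcp [0.5161 0.3171 0.2992] F [ 0.2 -0.1 -0.2] w 0.0874 j6 23.0 yaw ty -107.0 x [-0.001 -0.    -1.   ]
(0.531, -0.327, 0.3) units [-3.000e-02  3.058e+01 -1.013e+01]
```

Request:
step_arm(
  steps=[
    [[0,1,-0.33],0],
    [[0,1,-0.33],0],
    [[0,1,-0.33],0],
    [[0,1,-0.33],0],
    [[0,1,-0.33],0],
    [[0,1,-0.33],0],
    [[0,1,-0.33],0],
    [[0,1,-0.33],0],
    [[0,1,-0.33],0],
    [[0,1,-0.33],0],
    [[0,1,-0.33],0],
    [[0,1,-0.33],0],
    [[0,1,-0.33],0],
    [[0,1,-0.33],0],
    [[0,1,-0.33],0],
    [[0,1,-0.33],0],
    [[0,1,-0.33],0],
    [[0,1,-0.33],0],
    [[0,1,-0.33],0],
    [[0,1,-0.33],0],
  ],
)

```text
time_s: 3.43
tcp_pos: [0.5241, -0.104, 0.2994]
eef_rot: [-8.6, 90.0, 154.4]
contact_force: [-0.3, -0.2, -0.2]
gripper_width: 0.0876
```

Request:
step_arm(
  steps=[
    [[0,1,-0.33],0],
    [[0,1,-0.33],0],
    [[0,1,-0.33],0],
    [[0,1,-0.33],0],
    [[0,1,-0.33],0],
    [[0,1,-0.33],0],
    [[0,1,-0.33],0],
    [[0,1,-0.33],0],
    [[0,1,-0.33],0],
    [[0,0.6,-0.2],0],
    [[0,0,0],1],
    [[0,0,0],1],
    [[0,0,0],1],
    [[0,0,0],1],
    [[0,0,0],1],
    [[0,0,0],1],
    [[0,0,0],1],
    [[0,0,0],1],
  ],
)

```text
time_s: 4.93
tcp_pos: [0.529, -0.3048, 0.2994]
eef_rot: [23.4, 90.0, 138.2]
contact_force: [-0.5, -0.4, 0.3]
gripper_width: 0.0879
```

Request:
step_arm(
  steps=[
    [[0,0,0],1],
    [[0,0,0],1],
    [[0,0,0],1],
    [[0,0,0],1],
    [[0,0,0],0.15],
    [[0,0,0],0],
    [[0,0,0],0],
  ],
)

```text
time_s: 5.52
tcp_pos: [0.5292, -0.305, 0.2995]
eef_rot: [37.4, 90.0, 127.7]
contact_force: [0.3, -0.6, 0.0]
gripper_width: 0.0878
```

```bash
python3 -c "
from h import *
go((.531,-.327,.30),(.531,-.327,.127))"
```

```text
t 5.5167 tcp [ 0.5292 -0.305   0.2995] F [ 0.3 -0.6  0. ] w 0.0878 j6 11.9 yaw ty -179.71 x [-0.  0. -1.]
(0.531, -0.327, 0.3) units [-0.03 -0.08 -1.1 ]
(0.531, -0.327, 0.127) units [ 8.62 -0.09 -1.1 ]
```

Request:
step_arm(
  steps=[
    [[0,-0.1,-1],0],
    [[0.7,0,-0.1],0],
    [[0.7,0,0],0],
    [[0.7,0,0],0],
    [[0.7,0,0],0],
    [[0,0,0],0],
    [[0,0,0],0],
  ],
)

```text
time_s: 6.1
tcp_pos: [0.531, -0.3271, 0.2432]
eef_rot: [81.0, 89.9, 171.2]
contact_force: [-0.4, -0.5, 0.5]
gripper_width: 0.0874
```

```bash
python3 -c "
from h import *
go((.531,-.327,.127))
s=capture('side');t=capture('top')
cv2.imwrite('pics/s1.png',s);cv2.imwrite('pics/t1.png',t)
z=lambda i,x,y:cv2.resize(i[y:y+120,x:x+120],(400,400))
cv2.imwrite('pics/c1.png',np.hstack([z(s,180,80),z(t,330,100)]))"
```

```text
t 6.1 tcp [ 0.531  -0.3271  0.2432] F [-0.4 -0.5  0.5] w 0.0874 j6 13.9 yaw ty -179.81 x [-0.002  0.    -1.   ]
(0.531, -0.327, 0.127) units [ 5.81 -0.01  0.  ]
```

View pics/c1.png

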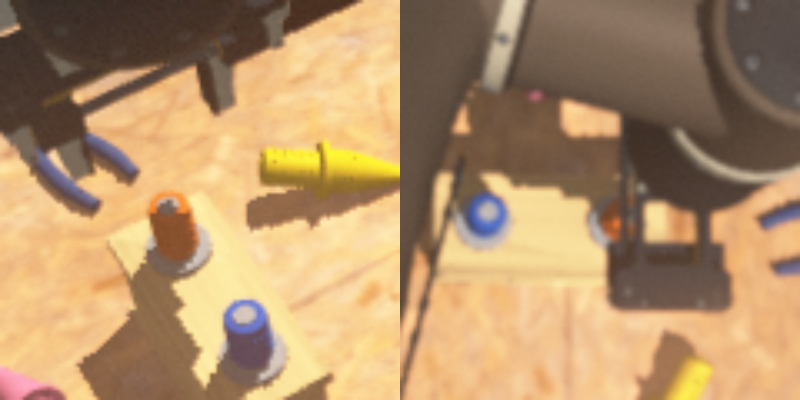

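```bash
python3 -c "
from h import *
print(proj('side',[[.531,-.327,.224],[.531+.046,-.327,.224],[.531-.046,-.327,.224]]),proj('top',[[.531,-.327,.243],[.531,-.327,.3],[.47,-.327,.28]]))"
```

```text
[[224.27269028 119.15798525]
 [205.27904273 128.07711475]
 [242.82911431 110.44416929]] [[403.95399255 157.14908596]
 [408.46729293 152.69687155]
 [406.6929964  180.11814682]]
```

The fingertips in the side view (about 224,120 midway) match the projected TCP, so the alignment is good. I'll descend and grip.

Request:
step_arm(
  steps=[
    [[0.7,0,0],0],
    [[0.7,0,0],0],
    [[0.7,0,0],0],
    [[0.7,0,0],0],
    [[0.7,0,0],0],
    [[0.7,0,0],0],
    [[0.7,0,0],0],
    [[0.5,0,0],0],
    [[0.4,0,0],0],
    [[0,0,0],0],
    [[0,0,0],0],
  ],
)

```text
time_s: 7.12
tcp_pos: [0.5316, -0.3273, 0.1279]
eef_rot: [-168.7, 90.0, -78.6]
contact_force: [0.5, 0.4, 1.3]
gripper_width: 0.0877
```

Request:
step_arm(
  steps=[
    [[0,0,0],0],
    [[0,0,0],0],
    [[0,0,0],0],
    [[0,0,0],0],
    [[0,0,0],0],
    [[0,0,0],0],
    [[0,0,0],0],
    [[0,0,0],0],
  ],
  fingers=1,
  grip_force=50,
)

```text
time_s: 7.78
tcp_pos: [0.5313, -0.3272, 0.1276]
eef_rot: [2.9, 90.0, 93.0]
contact_force: [0.6, -0.5, -0.2]
gripper_width: 0.0399
```

Request:
step_arm(
  steps=[
    [[0,0,0],0],
    [[0,0,0],0],
    [[0,0,0],0],
    [[0,0,0],0],
    [[0,0,0],0],
  ],
)

```text
time_s: 8.2
tcp_pos: [0.5312, -0.3272, 0.1275]
eef_rot: [79.2, 90.0, 169.3]
contact_force: [-1.6, 0.2, 0.1]
gripper_width: 0.029
```

Request:
step_arm(
  steps=[
    [[-0.4,0,0],0],
    [[-0.5,0,0],0],
    [[-0.5,0,0],0],
    [[-0.5,0,0],0],
    [[-0.5,0,0],0],
    [[-0.5,0,0],0],
    [[-0.5,0,0],0],
    [[-0.6,0,0],0],
    [[-0.6,0,0],0],
    [[-0.6,0,0],0],
    [[-0.6,0,0],0],
    [[-0.6,0,0],0],
    [[-0.6,0,0],0],
    [[-0.6,0,0],0],
    [[-0.5,0,0],0],
    [[0,0,0],0],
    [[0,0,0],0],
  ],
)

```text
time_s: 9.62
tcp_pos: [0.5315, -0.3271, 0.2901]
eef_rot: [-93.7, 89.9, -3.6]
contact_force: [-0.5, 0.7, -3.2]
gripper_width: 0.0293
```

```bash
python3 -c "
from h import *
go((.5072,.0693,.285))
s=capture('side');t=capture('top')
cv2.imwrite('pics/s2.png',s)
z=lambda i,x,y:cv2.resize(i[y:y+120,x:x+120],(400,400))
cv2.imwrite('pics/c2.png',np.hstack([z(s,180,80),z(t,330,100)]))"
```

```text
t 9.6167 tcp [ 0.5315 -0.3271  0.2901] F [-0.5  0.7 -3.2] w 0.0293 j6 13.8 yaw ty -179.91 x [ 0.001 -0.    -1.   ]
(0.5072, 0.0693, 0.285) units [ 0.25  1.18 19.82]
```

View pics/c2.png

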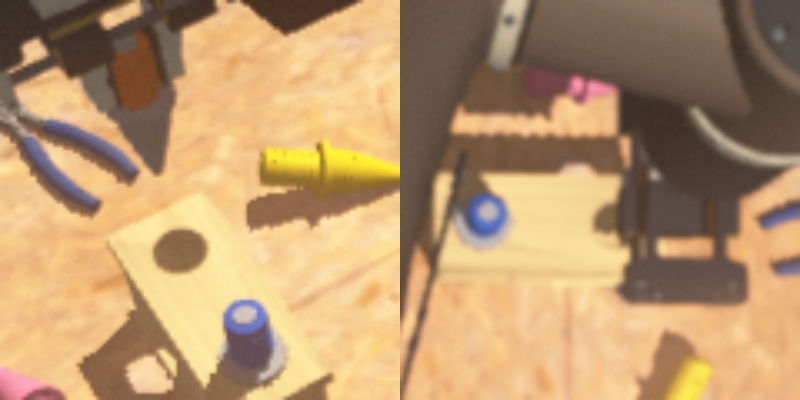

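Drift is in the gripper, upright, with its tip near side (227,132) and the blue pin untouched in the rack. Now I carry it over.

Request:
step_arm(
  steps=[
    [[0,0.06,0.5],0],
    [[0,0.06,1],0],
    [[0,0.06,1],0],
    [[0,0.06,1],0],
    [[0,0.06,1],0],
    [[0,0.06,1],0],
    [[0,0.06,1],0],
    [[0,0.06,1],0],
    [[0,0.06,1],0],
    [[0,0.06,1],0],
    [[0,0.06,1],0],
    [[0,0.06,1],0],
    [[0,0.06,1],0],
    [[0,0.06,1],0],
    [[0,0.06,1],0],
    [[0,0.06,1],0],
    [[0,0.06,1],0],
    [[0,0.06,1],0],
    [[0,0.06,1],0],
    [[0,0.04,0.8],0],
  ],
)

```text
time_s: 11.38
tcp_pos: [0.5063, 0.0603, 0.289]
eef_rot: [92.9, 90.0, -177.0]
contact_force: [-0.3, 0.5, -2.2]
gripper_width: 0.0293
```

Request:
step_arm(
  steps=[
    [[0.6,0,0.5],0],
    [[0.6,0,0],0],
    [[0.6,0,0],0],
    [[0.6,0,0],0],
    [[0,0,0],0],
    [[0,0,0],0],
    [[0,0,0],0],
  ],
)

```text
time_s: 11.97
tcp_pos: [0.5072, 0.0689, 0.242]
eef_rot: [-106.6, 90.0, -16.5]
contact_force: [0.5, 1.2, -1.4]
gripper_width: 0.0292
```

```bash
python3 -c "
from h import *
go((.5072,.0693,.285))
s=capture('side');t=capture('top')
cv2.imwrite('pics/s3.png',s);cv2.imwrite('pics/t3.png',t)
z=lambda i,x,y:cv2.resize(i[y:y+120,x:x+120],(400,400))
cv2.imwrite('pics/c3.png',np.hstack([z(s,280,210),z(t,190,100)]))
p=get_state()['tcp_pos'];print(proj('side',[p+[0,0,-.105],p+[0,0,-.031]]),proj('top',p+[0,0,-.105]))"
```

```text
t 11.9667 tcp [0.5072 0.0689 0.242 ] F [ 0.5  1.2 -1.4] w 0.0292 j6 -29.7 yaw ty -179.89 x [ 0. -0. -1.]
(0.5072, 0.0693, 0.285) units [-2.15 -0.    0.02]
[[332.26665004 270.92083157]
 [332.92892572 255.26612062]] [[247.66602706 169.79185275]]
```

View pics/c3.png

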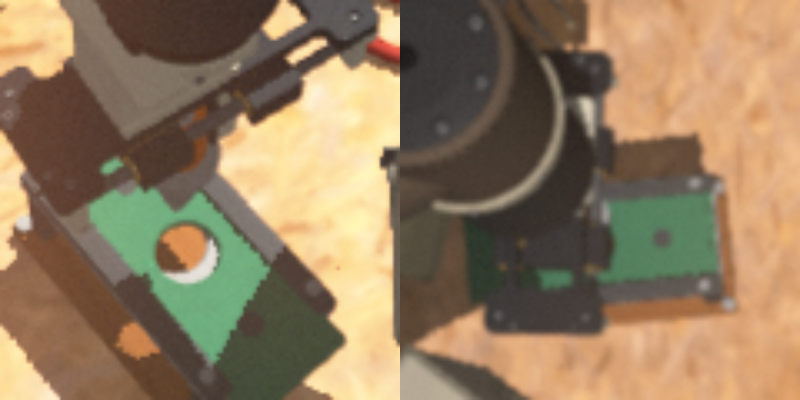

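Request:
step_arm(
  steps=[
    [[0.5,0,0.02],0],
    [[0.5,0,0],0],
    [[0.5,0,0],0],
    [[0.5,0,0],0],
    [[0,0,0],0],
    [[0,0,0],0],
  ],
)

```text
time_s: 12.57
tcp_pos: [0.5067, 0.0689, 0.2006]
eef_rot: [121.5, 89.9, -148.4]
contact_force: [-0.3, -0.5, -1.4]
gripper_width: 0.029
```

```bash
python3 -c "
from h import *
go((.5072,.0693,.118))
s=capture('side')
cv2.imwrite('pics/s4.png',s)
z=lambda i,x,y:cv2.resize(i[y:y+60,x:x+60],(600,600),interpolation=cv2.INTER_NEAREST)
cv2.imwrite('pics/c4.png',z(s,305,255))
p=get_state()['tcp_pos'];print(proj('side',[p+[0,0,-.105],p+[0,0,-.031]]))"
```

```text
t 12.5667 tcp [0.5067 0.0689 0.2006] F [-0.3 -0.5 -1.4] w 0.029 j6 -29.7 yaw ty -179.91 x [-0.002 -0.001 -1.   ]
(0.5072, 0.0693, 0.118) units [ 4.13 -0.03  0.03]
[[332.09316365 278.78029431]
 [332.72017368 264.20418477]]
```

View pics/c4.png

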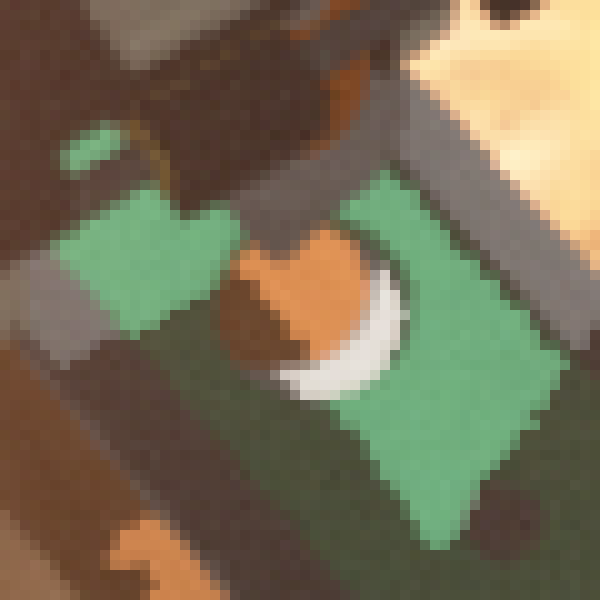

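```bash
python3 -c "
from h import *
for p in((333.2,279.0),(333.2,279.8)):print(onz('side',p,.0956))
print(proj('side',[[.5078,.0702,.0956]]))"
```

```text
[[0.50533268 0.070517   0.0956    ]]
[[0.50630255 0.07198066 0.0956    ]]
[[332.11844132 279.48648519]]
```

Request:
step_arm(
  steps=[
    [[0.2,-0.05,0],0],
    [[0.3,0,0],0],
    [[0.3,0,0],0],
    [[0.3,0,0],0],
    [[0.2,0,0],0],
    [[0,0,0],0],
    [[0,0,0],0],
  ],
)

```text
time_s: 13.2
tcp_pos: [0.508, 0.0691, 0.1753]
eef_rot: [127.9, 90.0, -142.0]
contact_force: [0.3, 0.5, -2.5]
gripper_width: 0.0296
```

Request:
step_arm(
  steps=[
    [[0.2,0,0],0],
    [[0.2,0,0],0],
    [[0.2,0,0],0],
    [[0.1,0,0],0],
    [[0,0,0],0],
    [[0,0,0],0],
  ],
)

```text
time_s: 13.7
tcp_pos: [0.5089, 0.0706, 0.1617]
eef_rot: [-40.9, 89.8, 49.2]
contact_force: [0.3, 6.7, -1.9]
gripper_width: 0.0295
```

```bash
python3 -c "
from h import *
go((.5072,.0693,.1185))"
```

```text
t 13.7 tcp [0.5089 0.0706 0.1617] F [ 0.3  6.7 -1.9] w 0.0295 j6 -29.6 yaw ty -179.89 x [ 0.002  0.002 -1.   ]
(0.5072, 0.0693, 0.1185) units [ 2.16  0.09 -0.07]
```

Request:
step_arm(
  steps=[
    [[0.2,0,0],0],
    [[0.2,0,0],0],
    [[0.2,0,0],0],
    [[0.2,0,0],0],
    [[0,0,0],0],
  ],
)

```text
time_s: 14.12
tcp_pos: [0.5086, 0.0706, 0.1453]
eef_rot: [-33.3, 89.9, 56.8]
contact_force: [-0.7, 6.8, -3.4]
gripper_width: 0.0292
```

```bash
python3 -c "
from h import *
go((.5072,.0693,.1185))"
```

```text
t 14.1167 tcp [0.5086 0.0706 0.1453] F [-0.7  6.8 -3.4] w 0.0292 j6 -29.6 yaw ty -179.9 x [ 0.001  0.002 -1.   ]
(0.5072, 0.0693, 0.1185) units [ 1.34  0.07 -0.07]
```

Request:
step_arm(
  steps=[
    [[0.2,0.04,-0.05],0],
    [[0.2,0,0],0],
    [[0.2,0,0],0],
    [[0.2,0,0],0],
    [[0,0,0],0],
  ],
)

```text
time_s: 14.53
tcp_pos: [0.5078, 0.0695, 0.1291]
eef_rot: [-34.5, 89.9, 55.6]
contact_force: [-0.2, 7.0, -4.2]
gripper_width: 0.0293
```

```bash
python3 -c "
from h import *
go((.5072,.0693,.1185))
s=capture('side')
cv2.imwrite('pics/s5.png',s)
z=lambda i,x,y:cv2.resize(i[y:y+100,x:x+100],(600,600),interpolation=cv2.INTER_CUBIC)
cv2.imwrite('pics/c5.png',z(s,285,235))"
```

```text
t 14.5333 tcp [0.5078 0.0695 0.1291] F [-0.2  7.  -4.2] w 0.0293 j6 -29.6 yaw ty -179.9 x [ 0.001  0.002 -1.   ]
(0.5072, 0.0693, 0.1185) units [ 0.53  0.03 -0.01]
```

View pics/c5.png

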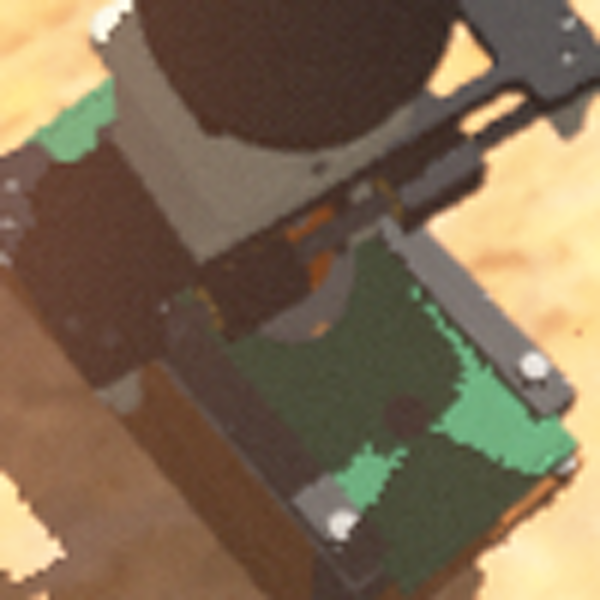

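The collar is about 10 mm above the strap, and the strap has slid along (its end now sits at the plate's end). Now the last stretch.

Request:
step_arm(
  steps=[
    [[0.15,0,0],0],
    [[0.15,0,0],0],
    [[0.15,0,0],0],
    [[0.1,0,0],0],
    [[0,0,0],0],
    [[0,0,0],0],
  ],
)

```text
time_s: 15.08
tcp_pos: [0.508, 0.0692, 0.1189]
eef_rot: [-50.1, 89.9, 40.0]
contact_force: [-0.6, 5.2, 1.6]
gripper_width: 0.0292
```

```bash
python3 -c "
from h import *
go((.5072,.0693,.1185))"
```

```text
t 15.0833 tcp [0.508  0.0692 0.1189] F [-0.6  5.2  1.6] w 0.0292 j6 -29.6 yaw ty -179.88 x [ 0.002  0.001 -1.   ]
(0.5072, 0.0693, 0.1185) units [0.02 0.04 0.  ]
```

Nearly seated. I'll press a little further to see the force rise.

Request:
step_arm(
  steps=[
    [[0.1,0,0],0],
    [[0.05,0,0],0],
    [[0,0,0],0],
    [[0,0,0],0],
    [[0,0,0],0],
  ],
)

```text
time_s: 15.5
tcp_pos: [0.5082, 0.0689, 0.1186]
eef_rot: [-72.7, 89.8, 17.5]
contact_force: [-10.9, 4.4, 29.0]
gripper_width: 0.0295
```

```bash
python3 -c "
from h import *
go((.5072,.0693,.1185))
s=capture('side')
z=lambda i,x,y:cv2.resize(i[y:y+60,x:x+60],(600,600),interpolation=cv2.INTER_CUBIC)
cv2.imwrite('pics/c6.png',z(s,305,250))"
```

```text
t 15.5 tcp [0.5082 0.0689 0.1186] F [-10.9   4.4  29. ] w 0.0295 j6 -29.6 yaw ty -179.83 x [ 0.003  0.001 -1.   ]
(0.5072, 0.0693, 0.1185) units [0.   0.05 0.02]
```

View pics/c6.png

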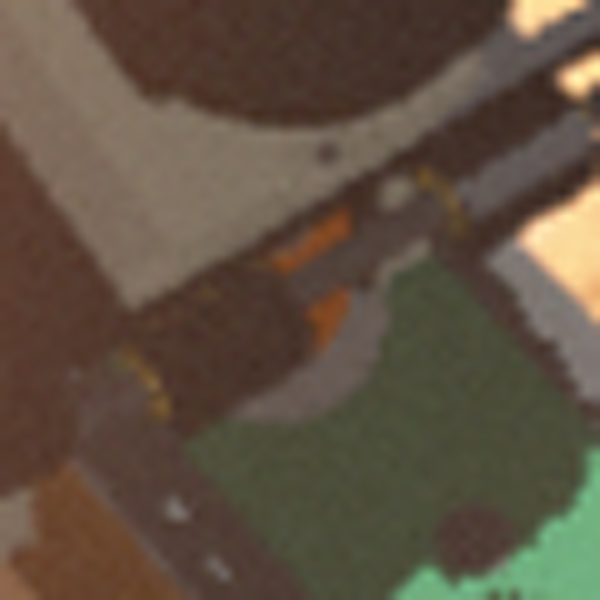

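Force jumped to 29 N at the expected seat height, so the collar is on the strap. I'll relax the push, open partly and retreat.

Request:
step_arm(
  steps=[
    [[-0.1,0.04,0],0],
    [[-0.03,0,0],0],
    [[0,0,0],0],
    [[0,0,0],0],
  ],
)

```text
time_s: 15.88
tcp_pos: [0.5072, 0.0689, 0.1187]
eef_rot: [-60.1, 89.9, 30.0]
contact_force: [-2.1, 5.6, 8.0]
gripper_width: 0.0296
```

Request:
step_arm(
  steps=[
    [[0,0,0],0],
    [[0,0,0],0],
    [[0,0,0],0],
    [[0,0,0],0],
    [[0,0,0],0],
    [[0,0,0],0],
    [[0,0,0],0],
  ],
  fingers=0.45,
)

```text
time_s: 16.47
tcp_pos: [0.5064, 0.0681, 0.118]
eef_rot: [123.6, 90.0, -146.3]
contact_force: [-0.3, 0.2, -0.2]
gripper_width: 0.0482
```

Request:
step_arm(
  steps=[
    [[-0.3,0,0],0],
    [[-0.4,0,0],0],
    [[-0.5,0,0],0],
    [[-0.6,0,0],0],
    [[-0.6,0,0],0],
    [[-0.8,0,0],0],
    [[-1,0,0],0],
    [[-1,0,0],0],
    [[-1,0,0],0],
    [[-1,0,0],0],
    [[-1,0,0],0],
    [[0,0,-1],0],
    [[0,0,-1],0],
    [[0,0,-1],0],
    [[0,0,-1],0],
    [[0,0,-1],0],
    [[0,0,-1],0],
    [[0,0,-1],0],
    [[0,0,-1],0],
    [[0,0,0],0],
  ],
)

```text
time_s: 18.13
tcp_pos: [0.5065, -0.0942, 0.2834]
eef_rot: [-111.9, 89.9, -21.9]
contact_force: [0.5, -0.2, 0.2]
gripper_width: 0.0483
```

```bash
python3 -c "
from h import *
go()
s=capture('side');t=capture('top')
z=lambda i,x,y:cv2.resize(i[y:y+80,x:x+80],(400,400),interpolation=cv2.INTER_CUBIC)
cv2.imwrite('pics/c7.png',np.hstack([z(s,295,240),z(t,205,130)]))
cv2.imwrite('pics/s7.png',s)"
```

```text
t 18.1333 tcp [ 0.5065 -0.0942  0.2834] F [ 0.5 -0.2  0.2] w 0.0483 j6 -11.4 yaw ty 180.0 x [ 0.001 -0.    -1.   ]
```

View pics/c7.png

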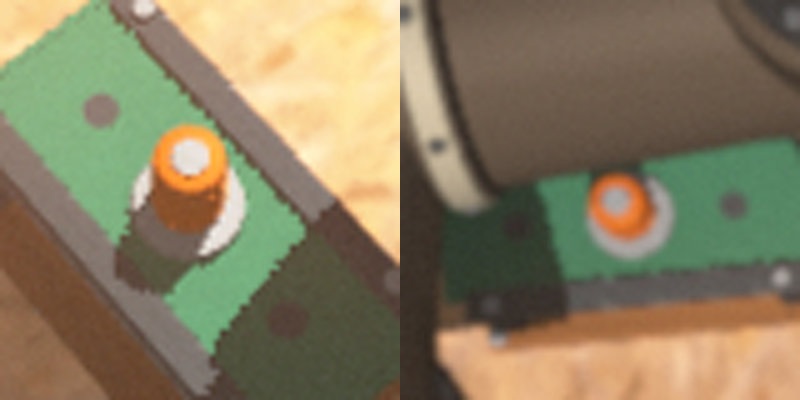

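View pics/s7.png

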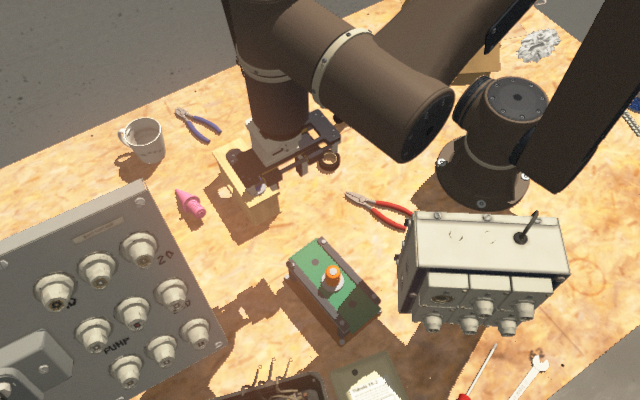

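```bash
python3 -c "
from h import *
print(tri((333.1,270.7),(248.1,169.5)))
t=get_state();print(t['time_s'],t['contact_force'].round(1)); close_job()"
```

```text
[0.50702504 0.06865443 0.137755  ]
18.2333 [-0.2  1.4  0.2]
the job is handed in; nothing more can be done
```

The tapered drift with the orange handle now stands through the strap and plate holes with its collar on the green strap. I handed the job in at 18.2 s.

- **Seating:** While I pushed it down, the strap slid into line at about 7 N of side force. The upward force then jumped to 29 N at the expected seat height, and the drift stayed put when I let go.
- **Last look:** In both views the drift stands upright with its collar flat on the strap. Its handle top measured (0.507, 0.069, 0.138) m. The height expected for a seated collar is 0.138 m, and my estimate of the lower hole's centre was (0.507, 0.069).
- **Gripper:** It was clear of everything at hand-in, with force readings within about 1.5 N of zero.
- **Disagreement:** The two cameras differed by about 2 mm on the lower hole's position. I used a value between them, and at full push there was a brief 11 N side force, which I relaxed before opening the gripper.
- **Not fully checked:** The blue pin was never touched. In the last picture the gripper partly hid it in the rack.

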